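# Turn the doming block in the cam-lever fixture to its row of small hollows

### The arm

A 6-joint arm with a two-finger parallel gripper is mounted at the origin on the work surface. World frame = base frame: x ahead of the robot, y to its left, z up, the work surface at z = 0. Lengths are in mm, angles in rad, forces in N, time in s.
With the tool pointing down it reaches from about 250 to 775 mm from the base axis. Payload 8.9 kg.
Tool frame: the origin (TCP) lies midway between the tips of the shut fingers; the grasp point (between the pads) lies 19 mm behind it; z points along the fingers, y is the line along which they close (so a half turn about z gives the same grasp; the last joint's range is limited). The gripper opens to 85 mm and grips with 20 to 120 N. Pads are 22 mm wide; open, the fingers measure 114 mm over their backs; the gripper's body (76 mm by 85 mm) begins 54 mm behind the grasp point. The pads swing forward as they close: fully open they stand 13 mm farther back than shut.
Start: joints at [1.154, 0.291, -0.153, 1.127, 0, 1.431], TCP at [143.97, 504.873, 231.305] pointing down, gripper open.
Joint ranges: [-2.52, 2.52], [-0.91, 1.74], [-1.3, 1.37], [-1.96, 2.02], [-1.52, 1.47], [-3.14, 3.14]. Speed limits (rad/s): [2.22, 2.22, 2.79, 3.14, 3.14, 3.14].

### API

Orientations are given as a unit quaternion [x, y, z, w].
In Python, from plant import ctrl, readout, read_camera, camera_model gives the robot as it stands (ctrl), with the cameras as plain functions and the readings (readout).
- The arm moves only by the tool steer_hand, called after ">>>" by a JSON object that holds its "fn" and its "kwargs". Schema: {"type":"object","properties":{"segments":{"type":"object","properties":{"x":{"type":"array","items":{"type":"number"},"minItems":1,"maxItems":10},"y":{"type":"array","items":{"type":"number"},"minItems":1,"maxItems":10},"z":{"type":"array","items":{"type":"number"},"minItems":1,"maxItems":10},"yaw":{"type":"array","items":{"type":"number"},"minItems":1,"maxItems":10}},"additionalProperties":false,"required":["x","y","z","yaw"]},"aperture":{"type":"number"},"grip_force":{"type":"number"},"only":{"type":"string"},"quiet":{"type":"boolean"},"lines":{"type":"string"}},"required":["segments"],"additionalProperties":false}. segments is an object with one list for each field, all of the same length, 1 to 10, a row being the entries at one place: x, y, z (the shift in mm), yaw (a turn about the tool's z in rad); each row is the pose to reach, as a shift and turn from the pose commanded when the call began, along the tool's axes at that moment; what a row does not reach only later rows make up. A row lasts 1/10 s, in which the tool goes at most 50 mm and 0.15 rad, less where a joint would pass 70% of its speed; a pose out of reach is approached as far as the arm can. aperture is the finger opening in mm, set as the call begins (left out keeps the last). The fingers move at their own pace and stop on an object; grip_force is the grip in N (left out, the last holds). Time passes only in rows, so rows that do not move let the fingers close. The tool returns the time, the measured TCP pose, the force, the opening and the grip force at its end. only (a regular expression) keeps the lines of the reply that match it, lines (a string "A,B") keeps lines A to B, and quiet returns only ok. Input that does not fit is refused with a message, and nothing moves.
- readout.state(): the state, without advancing time (a new reading comes with each control period).
- read_camera(name): name is "scene" or "top"; returns the picture (480x640x3 uint8, blue, green, red); there is no depth.
- camera_model(name): a dict with "fx", "fy", "cx", "cy" (pixels), "R" (3x3) and "t" (3): a world point X has camera coordinates R X + t. Camera axes: x right, y down, z forward; pixel columns grow to the right and rows downward; lengths in mm; the calibration is good to about 2 mm. A picture is of the moment at which its call begins. camera_model takes no time and is no camera call.
- ctrl.close_job(): hands the job in; it is judged then, once.
The state is a dict: "time": time; "qpos": joint angles; "qd": joint speeds; "joint_efforts": joint torques, N m; "position": TCP position; "tool_rot": TCP orientation; "wrist_force": force on the tool from outside, world axes, zero at the start; "moment": the same for the moment, N m; "width": finger opening in mm; "grasp_force": force on a finger pad.
Only numpy, scipy, OpenCV 4.12 (cv2) and the standard library are available. Lean on these libraries where they do the work, as an engineer would, in place of code of your own. Each camera call takes 0.05 s, during which the arm holds its last target. There are 200 camera calls.

### The job

The steel doming block stands on end in the cam-lever fixture, its one big hollow up. Throw the handle back to release it, take the block out, and put it back lying flat on the bed, along the jaws and centred in them, with the side that has the row of three small hollows facing up; then swing the handle up again to its stop so that the block is clamped firmly again, and let go. Do not knock or shift the bottles, the cup of stamps and the tin around the fixture.

Things in the scene. Friction and masses are not known exactly. Their poses are not given: they have to be found in the camera images.
- fixture: Cam-lever fixture bolted to the bench. Origin: on the bench, under the middle of the block's place between the jaws; x along the jaw travel, away from the handle; y along the jaws; z up. Grey base plate x -130 to +62, y -42 to +42 mm, its flat top at z = 10 mm. Cam cheeks at x -122 to -60, y within 28 mm, up to z = 40 mm. Gibs at x -64 to -28, y 24 to 36 mm either side, up to z = 26 mm
- block: Steel doming block 36 x 36 x 60 mm, 0.4 to 0.8 kg, origin at its centre. z (60 mm way): to the end with one big hollow, 28 mm across. y: to the side with the row of three small hollows. Side -y has one long groove; the other faces are plain. It starts standing on its -z end on the bed, clamped by its plain sides, axes parallel to the fixture's, up to 6 mm off the jaws' middle along y
- hollow_row (a point): Middle of the block's side with the row of three small hollows (14, 17, 20 mm across), 18 mm from the block's centre; at the start this side looks along the fixture's +y (the robot's left)
- jaw: Sliding steel jaw on the -x side, 20 mm thick, 50 mm wide in y, top 30 mm above the bench, driven along x by the handle. Clamped, a stiff spring behind it presses the block with about 28 N; with the handle fully back there are 47.5 mm between the jaws. Its body frame coincides with the fixture's when clamped; for its face see jaw_face
- jaw_face (a point): Middle of the clamping face of the sliding jaw, 20 mm above the bench; at x = -18 mm in the fixture's frame when it clamps the 36 mm block
- handle (a joint): Angle of the cam handle, rad. 0 = clamped, at its stop: handle upright, leaning 10 degrees towards the jaws. It grows as the handle is thrown back, away from the jaws; 1.466 (84 degrees) = fully open, at its stop, handle 16 degrees above level. The jaw moves 10 mm per rad. The cam locks by friction: the handle stays where it is left; it takes about 5 N at the knob, 10 N at the end of clamping
- handle_grip (a point): Centre of the black ball knob, 28 mm in diameter, at the end of the handle; 66 mm from the axis of the pivot. The steel arm below it is 10 mm thick
- handle_pivot (a point): Axis of the handle's pivot: in the fixture's frame x = -105 mm, y = 0, z = 22 mm; the axis lies along the fixture's y, so the handle swings in the fixture's x-z plane
- dye_big: Bystander: white dye bottle, 42 mm diameter, 88 mm tall, standing; origin at the middle of its foot
- dye_small: Bystander: amber dye bottle with a black cap, 36 mm diameter, 72 mm tall, standing; origin at the middle of its foot
- stamp_cup: Bystander: brown leather cup, 60 mm diameter, 70 mm tall, with steel stamps that stand out of it to 91 mm; origin at the middle of its foot
- rivet_tin: Bystander: flat round aluminium tin, 64 mm diameter, 24 mm tall, lying on the bench; origin at the middle of its foot
- fixed_jaw (a point): Middle of the face of the fixed jaw, at x = +18, y = 0, z = 20 mm in the fixture's frame. The fixed jaw is a steel block 26 mm thick (x +18 to +44), 50 mm wide in y, top 30 mm above the bench
- bed (a point): Middle of the bed between the jaws, on the flat top of the base plate, 10 mm above the bench: the block's underside rests on it

How it is judged (in metres and radians):
On the way, in this order (a step that is already met when the one before it is completed fails the run):
1. the handle is thrown back and the jaws are open (value of joint handle above 1.2 rad), for 0.1 s.
2. the block is turned so that the row of three small hollows looks up (angle between block's own y axis and vertical below 0.15 rad), for 0.2 s.
At the end, for the whole second after the job is handed in: Block flat on the bed, row of three small hollows up (3 deg), along the jaws (3.5 deg), centred along them within 10 mm, seated within 2 mm and against the fixed jaw within 3 mm; handle at its stop (below 0.1 rad), sliding jaw pressing it with over 15 N; at rest; nothing else shifted over 12 mm (angle between block's own y axis and vertical below 0.05 rad and angle between the z axis of block and the y axis of fixture, either way round below 0.06 rad and y of block in the frame of fixture between -0.01 and 0.01 m and x of block in the frame of fixture between -0.003 and 0.003 m and z of block in the frame of fixture between 0.026 and 0.03 m and value of joint handle below 0.1 rad and contact force between jaw and block above 15 N and linear speed of block below 0.01 m/s); the robot touches nothing.
It fails at once if the big dye bottle is shifted more than 12 mm or tipped (distance of dye_big from where it was at the start of the episode above 0.012 m or angle between dye_big's own z axis and vertical above 0.3 rad).
It fails at once if the small dye bottle is shifted more than 12 mm or tipped (distance of dye_small from where it was at the start of the episode above 0.012 m or angle between dye_small's own z axis and vertical above 0.3 rad).
It fails at once if the cup of stamps is shifted more than 12 mm or tipped (distance of stamp_cup from where it was at the start of the episode above 0.012 m or angle between stamp_cup's own z axis and vertical above 0.3 rad).
It fails at once if the tin is shifted more than 12 mm (distance of rivet_tin from where it was at the start of the episode above 0.012 m).
It also fails if it takes over 70 s, if anything falls off the work surface, if the arm or the gripper's body presses on something with over 40 N, if the wrist force passes 120 N, or if a joint passes its speed limit or range.

## Working session

There is one attempt and no reset: what is moved stays moved. The work goes in short steps, Python scripts to look and compute and a tool call to move; the robot and the scene stay as the last step left them, time stands still between calls to the robot, and variables do not carry over. Pictures are saved under pics/ and viewed, at most 12 in all, crops included, and the job is handed in when it is done.

```bash
ls; mkdir -p pics
```

Run:
```python
from plant import ctrl, readout, read_camera, camera_model
import cv2
s=readout.state();print(s)
for n in("scene","top"):
    cv2.imwrite(f"pics/{n}0.png",read_camera(n));print(n,camera_model(n))
```

```text
pics
plant.py
{'time': 0.0, 'qpos': array([ 1.15369487e+00,  2.91282970e-01, -1.54147050e-01,  1.12670784e+00,
       -2.26131657e-06,  1.43151004e+00]), 'qd': array([-0.00066935, -0.00161471,  0.00194054,  0.00168638,  0.00097581,
       -0.00179619]), 'joint_efforts': array([-2.21245289e-03, -5.37145364e+01,  3.31368041e+01,  1.63649308e-02,
       -2.24316236e-04, -8.37519536e-06]), 'position': array([143.78832528, 504.45340848, 230.72318277]), 'tool_rot': array([ 1.38461274e-01,  9.90367621e-01, -6.45289244e-04, -1.83118658e-04]), 'wrist_force': array([1.18381852, 0.25204925, 0.20164497]), 'moment': array([ 0.04063801, -0.02555893,  0.01649592]), 'grasp_force': 0.0, 'width': 85.50819811475668}
scene {'fx': 556.051228397482, 'fy': 556.051228397482, 'cx': 319.41438873880486, 'cy': 237.3759860985669, 'R': array([[-0.51799408,  0.85537767,  0.00334402],
       [ 0.72830531,  0.44308599, -0.52272955],
       [-0.44861287, -0.26833535, -0.85249201]]), 't': array([ 267.60580576, -434.59935336, 1436.13976348])}
top {'fx': 592.0410665027874, 'fy': 592.0410665027874, 'cx': 308.831205466487, 'cy': 238.02114189743975, 'R': array([[ 0.00926617, -0.99993903,  0.00600611],
       [-0.99890491, -0.00953172, -0.04580532],
       [ 0.04585978, -0.00557509, -0.99893233]]), 't': array([  57.92804682,  631.68191001, 1146.17157237])}
```

View pics/top0.png

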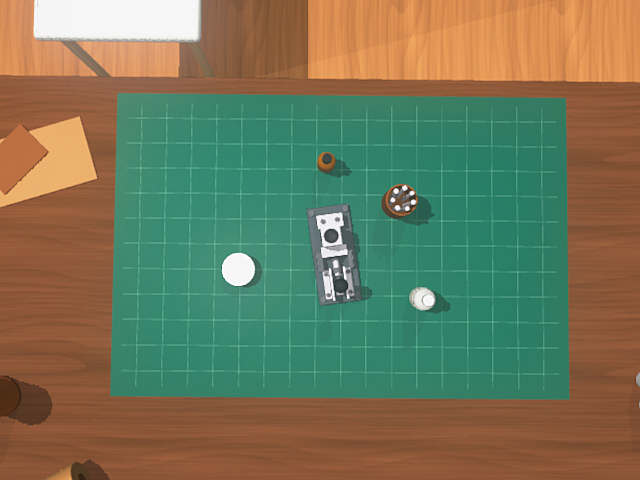

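View pics/scene0.png

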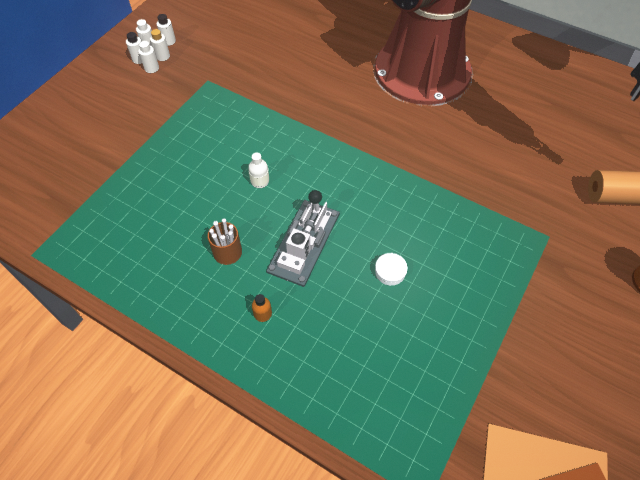

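The top view shows the fixture at about (334,255), the tin at (238,269), the white bottle at (422,299), the cup at (401,200) and the amber bottle at (326,161). Next I'll enlarge the fixture.

Run:
```python
import cv2
a=cv2.imread("pics/top0.png")[195:315,280:400]
b=cv2.imread("pics/scene0.png")[180:290,260:350]
a=cv2.resize(a,None,fx=5,fy=5,interpolation=cv2.INTER_CUBIC);cv2.imwrite("pics/c_top.png",a)
```

```text
(no output)
```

View pics/c_top.png

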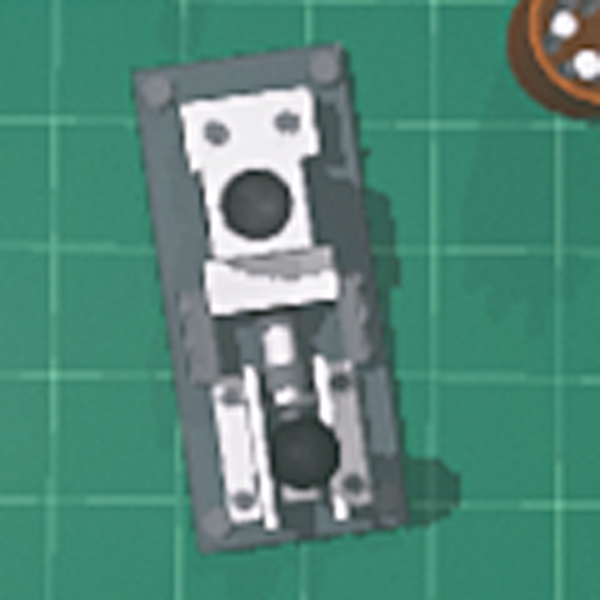

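Create h.py:
```python
import numpy as np, cv2
from scipy.optimize import least_squares
from scipy.spatial.transform import Rotation as Rot
from plant import ctrl, readout, read_camera, camera_model
def pix(m,X):
    c=np.atleast_2d(X)@m["R"].T+m["t"]; return np.c_[m["fx"]*c[:,0]/c[:,2]+m["cx"],m["fy"]*c[:,1]/c[:,2]+m["cy"]]
def ray(n,p,z):
    m=camera_model(n);R,t=m["R"],m["t"];C=-R.T@t
    d=R.T@np.array([(p[0]-m["cx"])/m["fx"],(p[1]-m["cy"])/m["fy"],1]);return C+d*(z-C[2])/d[2]
def loc(P,f): # world->fixture
    c,s=np.cos(f[2]),np.sin(f[2]);d=np.asarray(P)[:2]-f[:2];return np.array([c*d[0]+s*d[1],-s*d[0]+c*d[1]])
def wor(P,f):
    c,s=np.cos(f[2]),np.sin(f[2]);return np.array([f[0]+c*P[0]-s*P[1],f[1]+s*P[0]+c*P[1]])
```

Run:
```python
from h import *
px=np.array([[135,70],[345,43],[408,525],[202,553]])/5+[280,195]-.4
L=np.array([[62,42],[62,-42],[-130,-42],[-130,42]])
m=camera_model("top")
r=least_squares(lambda f:(pix(m,[[*wor(l,f),10] for l in L])-px).ravel(),[550,0,0.1]);f=r.x
print(f,r.fun)
h=ray("top",(256/5+279.6,204/5+194.6),70);print("hollow",h,loc(h,f))
k=ray("top",(304/5+279.6,452/5+194.6),87);print("knob",k,loc(k,f))
ms=camera_model("scene")
for P in ([62,42,10],[62,-42,10],[-93.5,0,87],[0,0,70]):print(pix(ms,[*wor(P,f),P[2]]))
for n,p,z in(("tin",(238,269),24),("white",(427,300),88),("cup",(401,200),70),("amber",(326.5,158),72)):
    P=ray("top",p,z);print(n,P,loc(P,f))
```

```bash
python3 -c "
import cv2
b=cv2.imread('pics/scene0.png')[180:290,260:350];cv2.imwrite('pics/c_sc.png',cv2.resize(b,None,fx=5,fy=5,interpolation=2))"
```

```text
(no output)
```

View pics/c_sc.png

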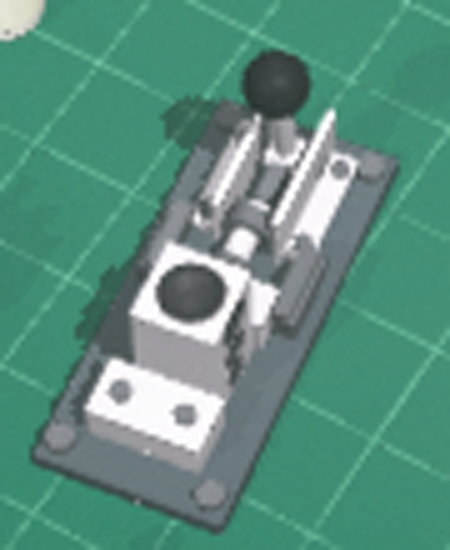

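The scene view agrees with the fit: the knob is predicted at (315.5,196) and seen at (315,197), and the hollow sits near (298,238.6). So the fixture is at (634, 19) with yaw 0.141, and the block is 4.5 mm to +y.

My plan:
1. Grip the knob across y and swing the handle back.
2. Stand the block near +y on the bed.
3. Topple it towards -y between the jaws.
4. Slide it to the centre.
5. Clamp it.

Add to h.py:
```python
F=np.array([634.07,18.70,0.1412])
def where():
    s=readout.state();r=Rot.from_quat(s["tool_rot"]).as_matrix()
    y=(np.arctan2(r[1,1],r[0,1])-F[2])
    return s,r,y
def go(x,y,z,ydir=90):
    """tool-axis shift to bring TCP to fixture (x,y,z), tool y axis at ydir deg in the fixture (mod 180)"""
    s,r,yw=where();d=np.r_[wor((x,y),F),z]-s["position"]
    a=(np.deg2rad(ydir)-yw+np.pi/2)%np.pi-np.pi/2
    print("shift",np.round(r.T@d,1),"turn",round(-a,3),"now",np.round(loc(s["position"],F),1),s["position"][2].round(1),"w",round(s["width"],1),"q6",s["qpos"][5].round(2),"F",s["wrist_force"].round(1),"t",round(s["time"],2))
```

```bash
python3 -c "
from h import *
go(-93.5,0,150)"
```

```text
shift [-519.3 -370.7   81.1] turn -0.419 now [-417.  550.] 230.8 w 85.4 q6 1.43 F [-0.7  0.7  0.6] t 0.1
```

>>> {"fn": "steer_hand", "kwargs": {"segments": {"x":[-40, -80, -120, -160, -200, -240, -280, -320, -360, -400], "y":[-28, -56, -85, -113, -142, -171, -200, -228, -257, -285], "z":[0, 0, 0, 0, 0, 0, 0, 0, 0, 0], "yaw":[0, -0.1, -0.2, -0.3, -0.419, -0.419, -0.419, -0.419, -0.419, -0.419]}, "aperture": 60, "grip_force": 30}}

```text
time: 1.1
position: [451.3, 119.1, 231.3]
tool_rot: [-0.07, 0.998, 0.0, -0.0]
wrist_force: [1.3, 1.0, 0.2]
width: 60.0
grasp_force: 0.0
```

>>> {"fn": "steer_hand", "kwargs": {"segments": {"x":[-40, -80, -119, -119, -119], "y":[-28, -56, -86, -86, -86], "z":[0, 0, 0, 0, 0], "yaw":[0, 0, 0, 0, 0]}}}

```text
time: 1.6
position: [580.4, 52.1, 230.1]
tool_rot: [-0.07, 0.998, 0.0, -0.001]
wrist_force: [-1.2, -0.2, -0.3]
width: 60.2
grasp_force: 0.0
```

```bash
python3 -c "
from h import *
go(-93.5,0,66)"
```

```text
shift [ 44.6 -40.7 164.2] turn -0.001 now [-48.5  40.6] 230.1 w 60.2 q6 -0.18 F [-1.2 -0.2 -0.3] t 1.6
```

>>> {"fn": "steer_hand", "kwargs": {"segments": {"x":[30, 44.6, 44.6, 44.6, 44.6, 44.6], "y":[-27, -40.7, -40.7, -40.7, -40.7, -40.7], "z":[20, 60, 110, 140, 164, 164], "yaw":[0, 0, 0, 0, 0, 0]}}}

```text
time: 2.2
position: [538.4, 7.3, 64.9]
tool_rot: [-0.071, 0.997, 0.001, -0.003]
wrist_force: [-0.7, -0.1, 0.7]
width: 60.0
grasp_force: 0.0
```

>>> {"fn": "steer_hand", "kwargs": {"segments": {"x":[0, 0, 0, 0, 0], "y":[0, 0, 0, 0, 0], "z":[0, 0, 0, 0, 0], "yaw":[0, 0, 0, 0, 0]}, "aperture": 20, "grip_force": 30}}

```text
time: 2.7
position: [543.0, 5.9, 69.2]
tool_rot: [-0.071, 0.998, -0.001, 0.001]
wrist_force: [-1.8, -1.0, 7.1]
width: 26.3
grasp_force: 29.0
```

```bash
python3 -c "
from h import *
go(-93.5,0,66)"
```

```text
shift [ 1.6 -0.1  3.2] turn 0.0 now [-91.9   0.1] 69.2 w 26.3 q6 -0.26 F [-1.8 -1.   7.1] t 2.7
```

>>> {"fn": "steer_hand", "kwargs": {"segments": {"x":[0, 0, 0], "y":[0, 0, 0], "z":[0, 5, 5], "yaw":[0, 0, 0]}, "aperture": 40}}

```text
time: 3.0
position: [541.8, 6.2, 62.0]
tool_rot: [-0.071, 0.998, 0.0, -0.0]
wrist_force: [-0.5, -0.1, -0.4]
width: 40.1
grasp_force: 0.0
```

>>> {"fn": "steer_hand", "kwargs": {"segments": {"x":[0, 0, 0, 0], "y":[0, 0, 0, 0], "z":[0, 0, 0, 0], "yaw":[0, 0, 0, 0]}, "aperture": 20, "grip_force": 40}}

```text
time: 3.4
position: [541.9, 5.7, 62.4]
tool_rot: [-0.07, 0.998, -0.0, -0.0]
wrist_force: [-1.4, -4.5, 1.9]
width: 25.9
grasp_force: 39.2
```

```bash
python3 -c "
from h import *
go(-93.5,0,66)"
```

```text
shift [ 0.4 -0.1 -3.6] turn -0.0 now [-93.1   0.1] 62.4 w 25.9 q6 -0.26 F [-1.4 -4.5  1.9] t 3.4
```

>>> {"fn": "steer_hand", "kwargs": {"segments": {"x":[11.5, 22.9, 39.3, 53.9, 65.5, 72.2, 75, 75, 75], "y":[-0.5, 0, 0, 0, 0, 0, 0, 0, 0], "z":[0, 0, 5.2, 14.4, 27, 39, 46.8, 46.8, 46.8], "yaw":[0, 0, 0, 0, 0, 0, 0, 0, 0]}}}

```text
time: 4.3
position: [469.3, -4.9, 15.5]
tool_rot: [-0.07, 0.998, -0.0, 0.001]
wrist_force: [5.0, -5.1, -6.1]
width: 25.7
grasp_force: 39.6
```

```bash
python3 -c "
from h import *
go(-93.5,0,66)"
```

```text
shift [-73.1   0.2 -50.3] turn -0.0 now [-166.5   -0.2] 15.5 w 25.7 q6 -0.31 F [ 5.  -5.1 -6.1] t 4.3
```

>>> {"fn": "steer_hand", "kwargs": {"segments": {"x":[0, 0, 0, 0, 0, 0], "y":[0, 0, 0, 0, 0, 0], "z":[0, 0, -30, -75, -120, -140], "yaw":[0, 0, 0, 0, 0, 0]}, "aperture": 60}}

```text
time: 4.9
position: [469.1, -4.3, 159.2]
tool_rot: [-0.071, 0.997, -0.0, 0.002]
wrist_force: [0.2, 0.1, 0.3]
width: 60.2
grasp_force: 0.0
```

```bash
python3 - <<'E'
from h import *
a=read_camera("top")[195:345,280:400];b=read_camera("scene")[150:300,250:370]
cv2.imwrite("pics/p1.png",cv2.resize(np.hstack([a,b]),None,fx=3.3,fy=3.3,interpolation=2))
go(0,4.5,110,0)
E
```

```text
shift [-165.7    4.2   49.4] turn -1.57 now [-166.     0.3] 158.5 w 60.0 q6 -0.31 F [ 0.5  0.4 -0.2] t 5.0
```

View pics/p1.png

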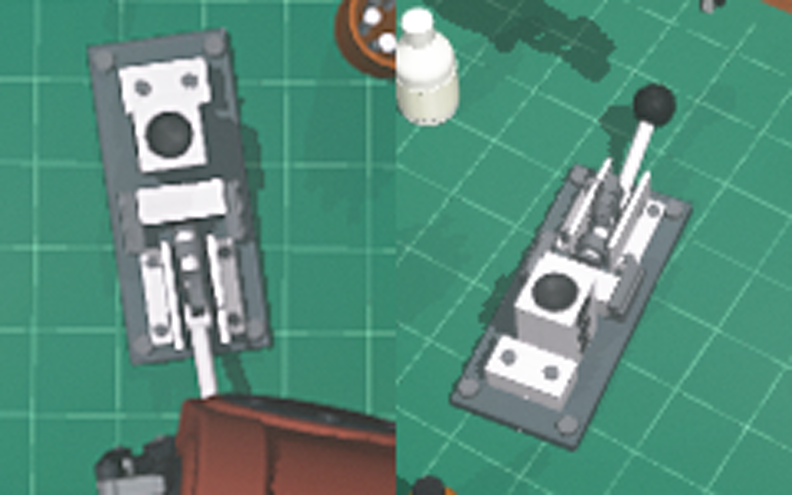

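The handle is fully back and the jaw is clear of the block, which still stands against the fixed jaw with its hollow at (168,135) in the crop. Next I'll go over the block with the fingers closing along x.

>>> {"fn": "steer_hand", "kwargs": {"segments": {"x":[-20, -40, -60, -80, -100, -120, -140, -155, -165.7, -165.7], "y":[0, 1, 1, 2, 3, 4, 4, 4, 4.2, 4.2], "z":[0, 0, 0, 0, 0, 0, 0, 0, 0, 0], "yaw":[0.15, 0.3, 0.45, 0.6, 0.75, 0.9, 1.05, 1.2, 1.35, 1.5]}, "aperture": 64}}

```text
time: 6.0
position: [631.6, 23.6, 153.6]
tool_rot: [0.631, 0.776, -0.0, -0.001]
wrist_force: [-0.1, 0.8, 0.3]
width: 64.1
grasp_force: 0.0
```

>>> {"fn": "steer_hand", "kwargs": {"segments": {"x":[0, 0], "y":[0, 0], "z":[0, 0], "yaw":[0.07, 0.07]}}}

```text
time: 6.2
position: [630.4, 23.4, 153.9]
tool_rot: [0.655, 0.755, -0.001, -0.001]
wrist_force: [1.1, 0.8, -0.4]
width: 64.1
grasp_force: 0.0
```

```bash
python3 -c "
from h import *
go(0,4.5,39,0)"
```

```text
shift [ -0.8   3.2 114.9] turn 0.0 now [-2.9  5.1] 153.9 w 64.1 q6 1.35 F [ 1.1  0.8 -0.4] t 6.2
```

>>> {"fn": "steer_hand", "kwargs": {"segments": {"x":[-0.8, -0.8, -0.8, -0.8, -0.8], "y":[3.2, 3.2, 3.2, 3.2, 3.2], "z":[40, 80, 105, 115, 115], "yaw":[0, 0, 0, 0, 0]}}}

```text
time: 6.7
position: [633.2, 22.9, 38.9]
tool_rot: [0.655, 0.756, -0.001, -0.001]
wrist_force: [-0.4, -0.6, 0.7]
width: 63.6
grasp_force: 0.0
```

>>> {"fn": "steer_hand", "kwargs": {"segments": {"x":[0, 0, 0, 0], "y":[0, 0, 0, 0], "z":[0, 0, 0, 0], "yaw":[0, 0, 0, 0]}, "aperture": 20, "grip_force": 50}}

```text
time: 7.1
position: [634.4, 22.5, 42.3]
tool_rot: [0.655, 0.756, -0.0, 0.0]
wrist_force: [-5.0, -1.3, 6.6]
width: 35.4
grasp_force: 51.3
```

>>> {"fn": "steer_hand", "kwargs": {"segments": {"x":[0, 0, 0, 0], "y":[0, -5, -5, -5], "z":[-2, -4, -4, -4], "yaw":[0, 0, 0, 0]}}}

```text
time: 7.5
position: [629.6, 22.0, 44.7]
tool_rot: [0.655, 0.755, 0.0, 0.0]
wrist_force: [0.3, -0.6, -3.6]
width: 35.2
grasp_force: 50.9
```

```bash
python3 -c "
from h import *
go(-5,30,43,0)"
```

```text
shift [26.1 -1.   1.7] turn 0.001 now [-4.   3.9] 44.7 w 35.2 q6 1.35 F [ 0.3 -0.6 -3.6] t 7.5
```

>>> {"fn": "steer_hand", "kwargs": {"segments": {"x":[5, 15, 26, 26], "y":[-1, -1, -1, -1], "z":[-3, -3, -3, -3], "yaw":[0, 0, 0, 0]}}}

```text
time: 7.9
position: [624.3, 49.6, 47.4]
tool_rot: [0.654, 0.756, 0.0, -0.0]
wrist_force: [-0.4, -0.3, -5.0]
width: 35.0
grasp_force: 50.9
```

>>> {"fn": "steer_hand", "kwargs": {"segments": {"x":[0, 0, 0, 0], "y":[0, 0, 0, 0], "z":[2, 4, 5, 5], "yaw":[0, 0, 0, 0]}}}

```text
time: 8.3
position: [624.8, 47.3, 42.4]
tool_rot: [0.655, 0.755, -0.0, -0.0]
wrist_force: [-0.5, -0.5, -5.3]
width: 35.0
grasp_force: 50.8
```

```bash
python3 - <<'E'
from h import *
go(-5,30,43,0)
b=read_camera("scene")[180:300,240:360];a=read_camera("top")[195:315,280:400]
cv2.imwrite("pics/p2.png",cv2.resize(np.hstack([a,b]),None,fx=3.3,fy=3.3,interpolation=2))
E
```

```text
shift [ 0.4  0.1 -0.6] turn 0.0 now [-5.1 29.6] 42.4 w 35.0 q6 1.39 F [-0.5 -0.5 -5.3] t 8.3
```

View pics/p2.png

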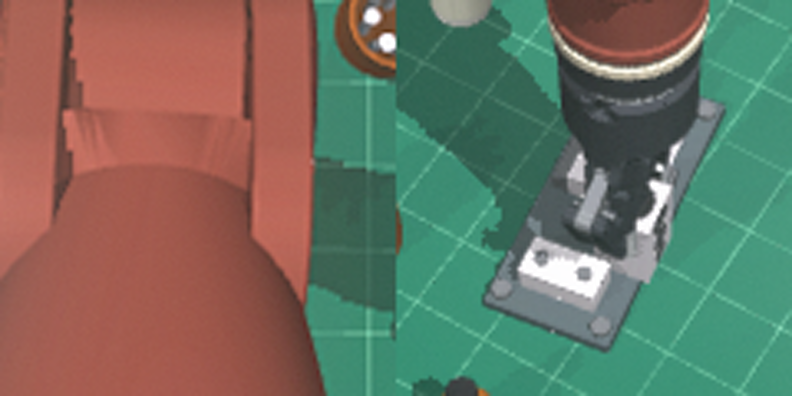

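The block hangs in the grip at y≈30, over the left part of the bed. Next I'll set it down and release it.

>>> {"fn": "steer_hand", "kwargs": {"segments": {"x":[0, 0, 0], "y":[0, 0, 0], "z":[1, 2, 2], "yaw":[0, 0, 0]}}}

```text
time: 8.7
position: [624.9, 47.4, 42.2]
tool_rot: [0.655, 0.755, 0.0, 0.0]
wrist_force: [-7.1, -1.0, 14.6]
width: 34.9
grasp_force: 53.2
```

>>> {"fn": "steer_hand", "kwargs": {"segments": {"x":[0, 0, 0], "y":[0, 0, 0], "z":[1, 2, 2], "yaw":[0, 0, 0]}}}

```text
time: 9.0
position: [624.9, 47.4, 42.2]
tool_rot: [0.655, 0.755, 0.0, 0.001]
wrist_force: [-13.3, -0.3, 34.8]
width: 35.1
grasp_force: 55.8
```

>>> {"fn": "steer_hand", "kwargs": {"segments": {"x":[0, 0, 0], "y":[0, 0, 0], "z":[-2, -3, -3], "yaw":[0, 0, 0]}}}

```text
time: 9.3
position: [625.0, 47.4, 42.3]
tool_rot: [0.655, 0.755, 0.0, 0.0]
wrist_force: [-3.9, -0.4, 8.9]
width: 35.2
grasp_force: 52.9
```

>>> {"fn": "steer_hand", "kwargs": {"segments": {"x":[0, 0, 0, 0, 0], "y":[0, 0, 0, 0, 0], "z":[0, 0, -20, -50, -75], "yaw":[0, 0, 0, 0, 0]}, "aperture": 60}}

```text
time: 9.8
position: [625.1, 47.6, 117.4]
tool_rot: [0.655, 0.755, 0.0, 0.0]
wrist_force: [0.5, -0.1, 0.4]
width: 60.3
grasp_force: 0.0
```

>>> {"fn": "steer_hand", "kwargs": {"segments": {"x":[25, 42, 42, 42], "y":[0, 0, 0, 0], "z":[0, 0, 0, 0], "yaw":[0, 0, 0, 0]}, "aperture": 0}}

```text
time: 10.2
position: [618.4, 89.6, 115.7]
tool_rot: [0.655, 0.756, -0.001, -0.0]
wrist_force: [0.4, 0.1, 0.1]
width: 2.1
grasp_force: 0.0
```

```bash
python3 -c "
from h import *
go(-5,66,61,0)"
```

```text
shift [-6.4  0.6 54.7] turn 0.002 now [-5.5 72.4] 115.7 w 2.1 q6 1.45 F [0.4 0.1 0.1] t 10.2
```

>>> {"fn": "steer_hand", "kwargs": {"segments": {"x":[0, 0, 0, -4, -8, -12, -16, -20, -24, -24], "y":[0, 0, 0, 0, 0, 0, 0, 0, 0, 0], "z":[30, 54, 54, 54, 54, 54, 54, 54, 54, 54], "yaw":[0, 0, 0, 0, 0, 0, 0, 0, 0, 0]}}}

```text
time: 11.2
position: [622.5, 64.8, 62.7]
tool_rot: [0.655, 0.755, 0.0, 0.0]
wrist_force: [0.4, 1.9, 0.4]
width: -0.2
grasp_force: 0.8
```

Run:
```python
from h import *
go(-5,66,61,0)
b=read_camera("scene")[180:300,240:400]
cv2.imwrite("pics/p3.png",cv2.resize(b,None,fx=4,fy=4,interpolation=2))
```

```text
shift [18.7 -0.   1.7] turn 0.0 now [-5.  47.3] 62.7 w -0.2 q6 1.42 F [0.4 1.9 0.4] t 11.2
```

View pics/p3.png

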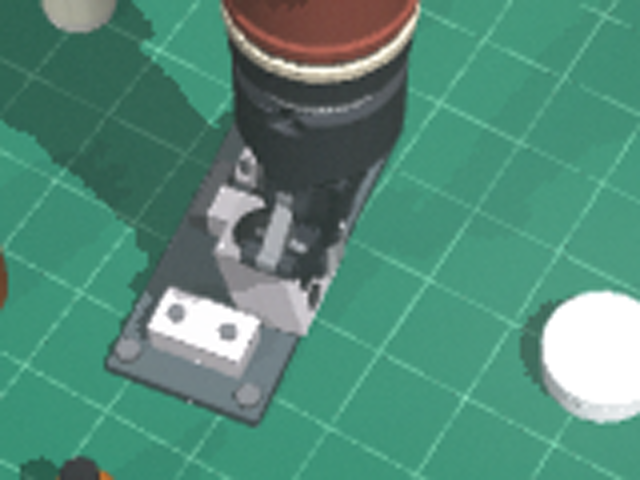

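The push works: the block is tilting about its bottom edge without sliding. I'll keep pushing past balance.

>>> {"fn": "steer_hand", "kwargs": {"segments": {"x":[-4, -8, -12, -16, -20, -24, -28, -28], "y":[0, 0, 0, 0, 0, 0, 0, 0], "z":[0, 0, 0, 0, 0, 0, 0, 0], "yaw":[0, 0, 0, 0, 0, 0, 0, 0]}}}

```text
time: 12.05
position: [626.3, 37.1, 62.5]
tool_rot: [0.655, 0.755, -0.0, 0.0]
wrist_force: [1.0, -0.2, -1.1]
width: 0.3
grasp_force: 0.0
```

>>> {"fn": "steer_hand", "kwargs": {"segments": {"x":[0, 0, 40, 80, 120, 120], "y":[0, 0, 0, 0, 0, 0], "z":[-40, -70, -110, -130, -130, -130], "yaw":[0, 0, 0, 0, 0, 0]}}}

```text
time: 12.65
position: [608.7, 161.2, 193.7]
tool_rot: [0.653, 0.757, 0.001, 0.0]
wrist_force: [-0.5, -0.0, -0.5]
width: 0.1
grasp_force: 0.0
```

Run:
```python
from h import *
go(-5,66,61,0)
b=read_camera("scene")[180:300,240:360];a=read_camera("top")[195:315,280:400]
cv2.imwrite("pics/p4.png",cv2.resize(np.hstack([a,b]),None,fx=3.3,fy=3.3,interpolation=2))
```

```text
shift [-78.9  -0.7 132.6] turn 0.005 now [ -5.  144.7] 193.7 w 0.1 q6 1.57 F [-0.5 -0.  -0.5] t 12.65
```

View pics/p4.png

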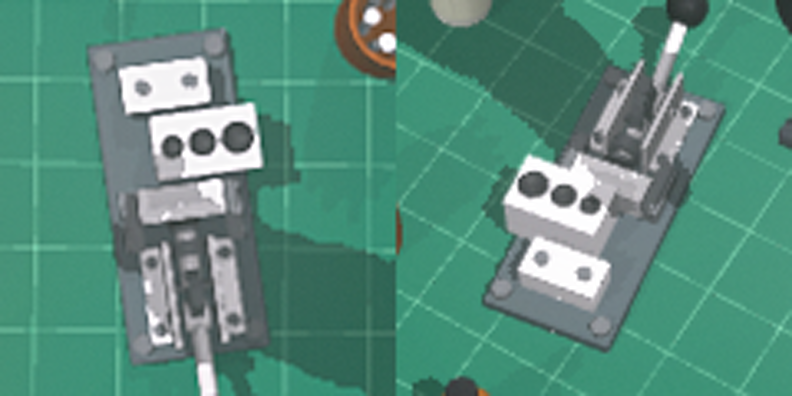

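The block lies flat with the row of three hollows up. Its top corners in the crop are (149,120), (254,103), (263,167) and (157,181).

Run:
```python
from h import *
c=[loc(ray("top",(u/3.3+279.7,v/3.3+194.7),46),F) for u,v in((149,120),(254,103),(263,167),(157,181))]
print(np.round(c,1),np.mean(c,0))
```

```text
[[ 11.2  13.5]
 [ 13.  -48.1]
 [-24.4 -48.2]
 [-24.4  13.6]] [ -6.17412016 -17.31767146]
```

>>> {"fn": "steer_hand", "kwargs": {"segments": {"x":[-45, -90, -135, -180, -222, -222, -222], "y":[0, 0, 0, 0, 0, 0, 0], "z":[0, 0, 0, 0, 0, 0, 0], "yaw":[0, 0, 0, 0, 0, 0, 0]}, "aperture": 8}}

```text
time: 13.45
position: [640.2, -65.4, 191.8]
tool_rot: [0.657, 0.754, -0.0, -0.001]
wrist_force: [0.1, -0.5, 0.1]
width: 7.7
grasp_force: 0.0
```

```bash
python3 -c "
from h import *
go(-6,-72,29,0)"
```

```text
shift [ 1.210e+01 -1.000e-01  1.628e+02] turn -0.003 now [ -5.8 -84.1] 191.8 w 7.7 q6 1.22 F [ 0.1 -0.5  0.1] t 13.45
```

>>> {"fn": "steer_hand", "kwargs": {"segments": {"x":[0, 0, 0, 0, 0, 0], "y":[0, 0, 0, 0, 0, 0], "z":[45, 90, 130, 155, 163, 163], "yaw":[0, 0, 0, 0, 0, 0]}}}

```text
time: 14.05
position: [639.9, -62.5, 28.8]
tool_rot: [0.655, 0.756, -0.0, -0.001]
wrist_force: [1.0, -0.0, 0.7]
width: 8.1
grasp_force: 0.0
```

```bash
python3 -c "
from h import *
go(-6,-41,29,0)"
```

```text
shift [40.2 -0.3 -0.2] turn 0.002 now [ -5.7 -81.2] 28.8 w 8.1 q6 1.22 F [ 1.  -0.   0.7] t 14.05
```

>>> {"fn": "steer_hand", "kwargs": {"segments": {"x":[8, 16, 21, 25, 29, 33, 36, 39, 39], "y":[0, 0, 0, 0, 0, 0, 0, 0, 0], "z":[0, 0, 0, 0, 0, 0, 0, 0, 0], "yaw":[0, 0, 0, 0, 0, 0, 0, 0, 0]}}}

```text
time: 14.95
position: [636.3, -25.3, 30.7]
tool_rot: [0.655, 0.755, 0.0, 0.002]
wrist_force: [0.9, -4.3, 3.3]
width: 8.1
grasp_force: 2.3
```

>>> {"fn": "steer_hand", "kwargs": {"segments": {"x":[-10, -20, -20, -20, -20], "y":[0, 0, 0, 0, 0], "z":[0, -10, -55, -100, -110], "yaw":[0, 0, 0, 0, 0]}}}

```text
time: 15.45
position: [640.7, -45.7, 145.4]
tool_rot: [0.655, 0.755, 0.002, 0.003]
wrist_force: [0.5, -0.4, 0.6]
width: 8.0
grasp_force: 0.0
```

>>> {"fn": "steer_hand", "kwargs": {"segments": {"x":[0, 0], "y":[40, -10], "z":[0, 0], "yaw":[0, 1.5]}, "quiet": true}}

```text
ok
```

Run:
```python
from h import *
go(-6,-41,29,0)
a=read_camera("top")[195:315,280:400];b=read_camera("scene")[180:300,240:360]
cv2.imwrite("pics/p5.png",cv2.resize(np.hstack([a,b]),None,fx=3.3,fy=3.3,interpolation=2))
```

```text
shift [ 25.8 -13.5 106.5] turn -0.149 now [  2.2 -68.2] 135.7 w 8.0 q6 1.39 F [ 0.5 -1.8 -2. ] t 15.65
```

View pics/p5.png

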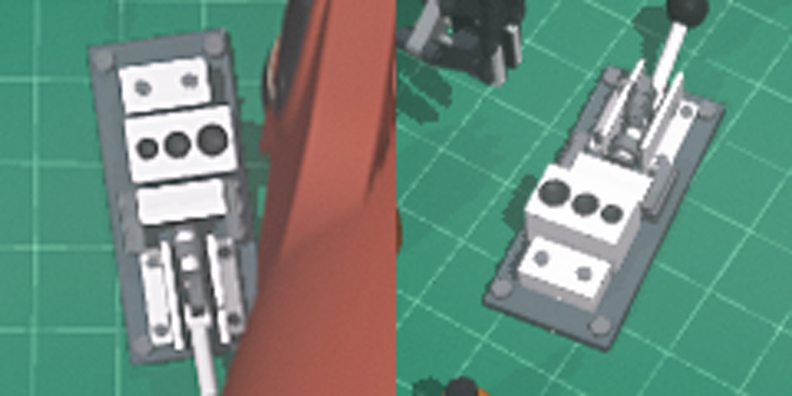

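The block lies between the jaws, with its top corners at about (124,121), (230,104), (237,167) and (133,184).

Run:
```python
from h import *
c=[loc(ray("top",(u/3.3+279.7,v/3.3+194.7),46),F) for u,v in((124,121),(230,104),(237,167),(133,184))]
print(np.round(c,1),np.mean(c,0))
go(-100,-60,160,90)
```

```text
[[ 12.5  27.9]
 [ 14.2 -34.2]
 [-22.5 -33.3]
 [-24.3  27.5]] [-5.0120847  -3.03773329]
shift [-10.2 -76.6 -26.2] turn 1.416 now [-23.2 -61.6] 132.5 w 8.0 q6 1.39 F [-2.   0.7 -0.3] t 15.75
```

>>> {"fn": "steer_hand", "kwargs": {"segments": {"x":[0, 0, 0, 0, 0, 0, 0, 0, 0, 0], "y":[0, 0, 0, 0, 0, 0, 0, 0, 0, 0], "z":[-25, -25, -25, -25, -25, -25, -25, -25, -25, -25], "yaw":[-0.15, -0.3, -0.45, -0.6, -0.75, -0.9, -1.05, -1.2, -1.35, -1.5]}, "aperture": 50}}

```text
time: 16.75
position: [627.9, -46.4, 164.6]
tool_rot: [0.036, 0.999, 0.0, -0.0]
wrist_force: [-0.5, -0.4, 0.6]
width: 49.9
grasp_force: 0.0
```

>>> {"fn": "steer_hand", "kwargs": {"segments": {"x":[0, 0, 0, 0], "y":[0, 0, 0, 0], "z":[0, 0, 0, 0], "yaw":[-0.15, -0.22, -0.22, -0.22]}}}

```text
time: 17.15
position: [628.0, -46.2, 164.5]
tool_rot: [-0.069, 0.998, 0.0, -0.0]
wrist_force: [-0.7, -0.3, 0.1]
width: 49.9
grasp_force: 0.0
```

```bash
python3 -c "
from h import *
go(-167.5,0,130,90)"
```

```text
shift [152.5  63.   34.6] turn -0.003 now [-15.2 -63.4] 164.5 w 49.9 q6 -0.33 F [-0.7 -0.3  0.1] t 17.15
```

>>> {"fn": "steer_hand", "kwargs": {"segments": {"x":[40, 80, 120, 152.8, 152.8, 152.8, 152.8], "y":[16, 32, 48, 63, 63, 63, 63], "z":[0, 0, 0, 0, 20, 35, 35], "yaw":[0, 0, 0, 0, 0, 0, 0]}}}

```text
time: 17.85
position: [466.6, -4.9, 128.4]
tool_rot: [-0.07, 0.998, 0.0, -0.001]
wrist_force: [-0.7, -0.8, 0.5]
width: 50.3
grasp_force: 0.0
```

```bash
python3 -c "
from h import *
go(-168,0,16,90)"
```

```text
shift [ -1.4  -0.3 112.4] turn -0.002 now [-169.1    0.2] 128.4 w 50.3 q6 -0.31 F [-0.7 -0.8  0.5] t 17.85
```

Next I'll grip the knob and reverse the arc, pushing slightly past the stop.

>>> {"fn": "steer_hand", "kwargs": {"segments": {"x":[-1.2, -1.2, -1.2, -1.2, -1.2], "y":[-0.3, -0.3, -0.3, -0.3, -0.3], "z":[40, 75, 100, 112.4, 112.4], "yaw":[0, 0, 0, 0, 0]}}}

```text
time: 18.35
position: [468.4, -5.1, 16.1]
tool_rot: [-0.07, 0.998, 0.0, -0.001]
wrist_force: [0.6, 0.6, -0.0]
width: 50.1
grasp_force: 0.0
```

>>> {"fn": "steer_hand", "kwargs": {"segments": {"x":[0, 0, 0, 0], "y":[0, 0, 0, 0], "z":[0, 0, 0, 0], "yaw":[0, 0, 0, 0]}, "aperture": 20, "grip_force": 60}}

```text
time: 18.75
position: [470.0, -5.0, 18.1]
tool_rot: [-0.071, 0.998, 0.0, 0.001]
wrist_force: [-0.3, 1.1, 5.0]
width: 25.5
grasp_force: 58.5
```

```bash
python3 -c "
from h import *
go(-168,0,16,90)"
```

```text
shift [2.3 0.4 2.1] turn 0.0 now [-165.7   -0.4] 18.1 w 25.5 q6 -0.31 F [-0.3  1.1  5. ] t 18.75
```

>>> {"fn": "steer_hand", "kwargs": {"segments": {"x":[-2.7, -9.4, -21, -35.5, -52, -63.4, -71, -75, -77, -77], "y":[0, 0, 0, 0, 0, 0, 0, 0, 0, 0], "z":[-7.6, -19.7, -32.4, -41.6, -46.8, -47.8, -47.2, -46.5, -46.3, -46.3], "yaw":[0, 0, 0, 0, 0, 0, 0, 0, 0, 0]}}}

```text
time: 19.75
position: [545.7, 5.5, 63.7]
tool_rot: [-0.07, 0.998, -0.0, 0.0]
wrist_force: [1.9, 0.8, 0.6]
width: 20.0
grasp_force: 0.4
```

```bash
python3 -c "
from h import *
go(-93.5,0,62.4,90)"
```

```text
shift [4.1 0.7 1.3] turn -0.0 now [-89.4  -0.7] 63.7 w 20.0 q6 -0.26 F [1.9 0.8 0.6] t 19.75
```

The grip slipped off the knob, since the width is 20 with no force. I'll lift and look.

>>> {"fn": "steer_hand", "kwargs": {"segments": {"x":[0, 0, 0, 0, 50, 100, 150, 150], "y":[0, 0, 0, 0, 0, 0, 0, 0], "z":[0, 0, -45, -90, -90, -90, -90, -90], "yaw":[0, 0, 0, 0, 0, 0, 0, 0]}, "aperture": 60}}

```text
time: 20.55
position: [388.9, -14.7, 152.3]
tool_rot: [-0.07, 0.998, 0.001, -0.003]
wrist_force: [0.5, 0.4, 0.2]
width: 60.0
grasp_force: 0.0
```

```bash
python3 - <<'E'
from h import *
go(-93.5,0,62.4,90)
a=read_camera("top")[195:315,280:400];b=read_camera("scene")[150:270,260:380]
cv2.imwrite("pics/p6.png",cv2.resize(np.hstack([a,b]),None,fx=3.3,fy=3.3,interpolation=2))
E
```

```text
shift [-154.5   -1.4   88.8] turn -0.001 now [-247.4    1.4] 152.3 w 60.0 q6 -0.37 F [0.5 0.4 0.2] t 20.55
```

View pics/p6.png

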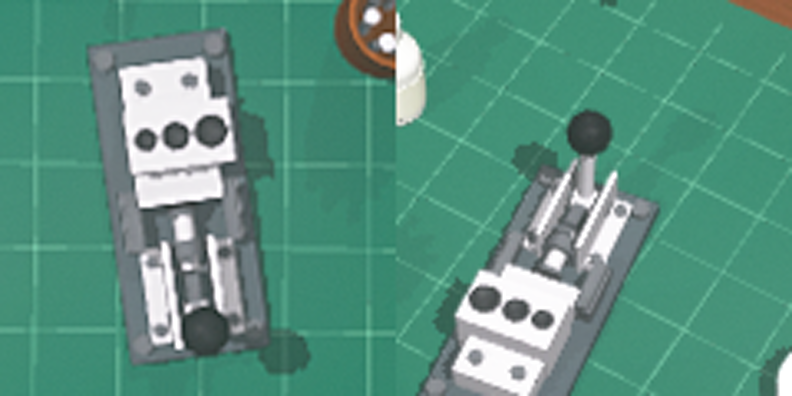

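Run:
```python
from h import *
print(loc(ray("top",(204/3.3+279.7,330/3.3+194.7),86),F))
go(-160,0,76,90)
```

```text
[-110.64747737    0.31465693]
shift [-80.2   0.6  77.9] turn -0.001 now [-240.3   -0.5] 153.8 w 59.6 q6 -0.36 F [ 1.4 -0.   0.6] t 20.65
```

>>> {"fn": "steer_hand", "kwargs": {"segments": {"x":[-30, -55, -80, -80, -80, -80], "y":[-1, -1.4, -1.4, -1.4, -1.4, -1.4], "z":[0, 0, 30, 65, 77, 77], "yaw":[0, 0, 0, 0, 0, 0]}, "aperture": 0}}

```text
time: 21.25
position: [476.2, -5.3, 74.5]
tool_rot: [-0.071, 0.997, 0.0, -0.001]
wrist_force: [0.2, -0.4, 0.4]
width: 0.2
grasp_force: 0.0
```

```bash
python3 -c "
from h import *
go(-116,0,76,90)"
```

```text
shift [-43.7   1.5  -1.6] turn 0.0 now [-159.7   -1.5] 74.5 w 0.2 q6 -0.31 F [ 0.2 -0.4  0.4] t 21.25
```

>>> {"fn": "steer_hand", "kwargs": {"segments": {"x":[-12, -22, -28, -32, -36, -39, -41, -41], "y":[1.5, 1.5, 1.5, 1.5, 1.5, 1.5, 1.5, 1.5], "z":[0, 0, 0, 0, 0, 0, 0, 0], "yaw":[0, 0, 0, 0, 0, 0, 0, 0]}}}

```text
time: 22.05
position: [515.6, 1.6, 76.9]
tool_rot: [-0.071, 0.998, -0.0, -0.001]
wrist_force: [-8.6, -0.4, 7.2]
width: -0.1
grasp_force: 4.1
```

```bash
python3 -c "
from h import *
go(-116,0,76,90)"
```

```text
shift [-3.7  0.2  0.8] turn 0.0 now [-119.7   -0.2] 76.9 w -0.1 q6 -0.28 F [-8.6 -0.4  7.2] t 22.05
```

>>> {"fn": "steer_hand", "kwargs": {"segments": {"x":[-1.5, -3, -3, -3], "y":[0, 0, 0, 0], "z":[0, 0, 0, 0], "yaw":[0, 0, 0, 0]}}}

```text
time: 22.45
position: [517.9, 2.0, 76.7]
tool_rot: [-0.071, 0.998, -0.0, -0.002]
wrist_force: [-9.9, -1.1, 7.8]
width: -0.1
grasp_force: 5.1
```

>>> {"fn": "steer_hand", "kwargs": {"segments": {"x":[-1, -2, -2, -2], "y":[0, 0, 0, 0], "z":[0, 0, 0, 0], "yaw":[0, 0, 0, 0]}}}

```text
time: 22.85
position: [518.1, 2.1, 76.7]
tool_rot: [-0.07, 0.998, -0.0, -0.003]
wrist_force: [-17.0, -2.7, 14.4]
width: 0.0
grasp_force: 8.7
```

>>> {"fn": "steer_hand", "kwargs": {"segments": {"x":[-1, -2, -2, -2], "y":[0, 0, 0, 0], "z":[0, 0, 0, 0], "yaw":[0, 0, 0, 0]}}}

```text
time: 23.25
position: [518.2, 2.1, 76.6]
tool_rot: [-0.07, 0.998, -0.001, -0.005]
wrist_force: [-24.5, -4.6, 20.6]
width: -0.0
grasp_force: 12.3
```

>>> {"fn": "steer_hand", "kwargs": {"segments": {"x":[15, 40, 60, 100, 140, 140, 140], "y":[0, 0, 0, 0, 0, 0, 0], "z":[0, 0, -40, -80, -80, -80, -80], "yaw":[0, 0, 0, 0, 0, 0, 0]}}}

```text
time: 23.95
position: [385.9, -17.3, 157.6]
tool_rot: [-0.07, 0.998, -0.0, 0.002]
wrist_force: [0.9, -0.5, 0.5]
width: 0.0
grasp_force: 0.0
```

Run:
```python
from h import *
go(-116,0,76,90)
a=read_camera("top")
cv2.imwrite("pics/p7.png",cv2.resize(a[140:320,220:450],None,fx=3.3,fy=3.3,interpolation=2))
```

```text
shift [-134.5    0.9   82. ] turn -0.001 now [-250.8   -0.8] 157.6 w 0.0 q6 -0.38 F [ 0.9 -0.5  0.5] t 23.95
```

View pics/p7.png

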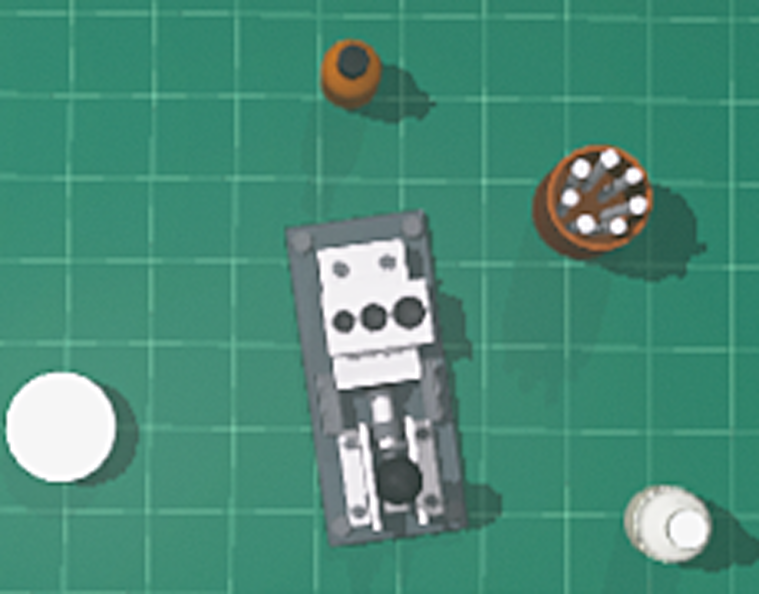

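Run:
```python
from h import *
f=lambda u,v,z:loc(ray("top",(u/3.3+219.7,v/3.3+139.7),z),F).round(1)
print("knob",f(400,480,87),"mid hollow",f(374,317,46),"right corners",f(427,279,46),f(434,341,46))
```

```text
knob [-93.2  -0.9] mid hollow [ 0.2 -0.8] right corners [ 18.  -34.2] [-18.1 -33.3]
```

The knob is at x = -93.2, where the stop should put it at -93.5. The block is at x≈0 and y≈-3, and the bystanders haven't moved.

```bash
python3 -c "
from plant import ctrl, readout, read_camera, camera_model
print(ctrl.close_job())"
```

```text
the job is handed in; nothing more can be done
None
```

I handed the job in with the block lying flat, three small hollows up, about 3 mm off the jaws' middle, and clamped with the handle at its stop. The bottles, cup and tin look unmoved in the last picture; I couldn't read the clamp force, and no verdict was shown.

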